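Put the blue enamel bottle back in the rack beside its twin

TASK

Painting is done: pull the blue enamel bottle sideways out of the spring clip on its stand and put it away in the bottle rack, standing directly next to the other blue bottle. The rack is nearly full, so nudge the bottles in it apart along the row to make room, without lifting any of them out; in the end all six stand upright on the rack's floor. Leave the orange jar, the pen pot and the wax block where they are.

Things in the scene. Friction and masses are not known exactly. Their poses are not given: they have to be found in the camera images.
- blue_bottle: the small enamel bottle with blue glass and dark blue cap that starts snapped in the clip of the stand, away from the rack; 30 mm diameter and 96 mm tall, 42 to 84 g: round glass body (z 0 to 40 mm, then shoulder to 48 mm), white neck 13 mm in diameter (z 48 to 56 mm), tall straight cap 18 mm in diameter (z 56 to 96 mm, the place to grip). Origin: centre of its underside, z up its axis. The rim of the underside is chamfered by about 4 mm.
- blue_twin: the other blue bottle, exactly like blue_bottle, standing in the rack in one of the three middle places; same shape and size, origin at the centre of its underside, z up.
- red_bottle: enamel bottle of the same shape and size as blue_bottle, red glass with red cap, standing in the rack (one of the two end places); origin at the centre of its underside, z up.
- yellow_bottle: enamel bottle of the same shape and size as blue_bottle, yellow glass with yellow cap, standing in the rack (one of the three middle places); origin at the centre of its underside, z up.
- green_bottle: enamel bottle of the same shape and size as blue_bottle, green glass with green cap, standing in the rack (one of the three middle places); origin at the centre of its underside, z up.
- white_bottle: enamel bottle of the same shape and size as blue_bottle, white glass with white cap, standing in the rack (one of the two end places); origin at the centre of its underside, z up.
- rack: beech bottle rack fixed to the bench, 56 mm across (x) by 216 mm long (y, the row's direction). Origin: centre of its underside, on the bench. Between the wooden cheeks (46 mm high) it is 188 mm long, y -94 to +94; between two 6 mm steel rods (centres 28 mm up) it is 34 mm wide, x -17 to +17; open above.
- rack_floor (a point): middle of the rack's floor, 8 mm above the bench; axes as the rack's. Five bottles stand on the floor with gaps of at most about 13 mm, so a sixth has room (8 mm to spare in all) only when they are pushed together towards the cheeks; they slide easily. Their caps are at least 12 mm apart, so grip a cap across the row (along x).
- stand: grey clip stand fixed to the bench. Origin: on the bench under the clipped bottle's axis; -x is the clip's open side. Foot plate x -38 to 54, y -35 to 35 mm, top 8 mm up, on which the bottle stands. Post behind the bottle x 15.5 to 32 mm, 26 mm wide, 63 mm high.
- clip (a point): centre of the clip, 60 mm above the bench on the clipped bottle's axis; axes as the stand's. Two sprung arms of 4 mm steel wire reach round the neck and close in front to a throat narrower than it; tips end 16 mm to -x. The bottle's shoulder stops it being lifted: pull level along -x. It resists with about 10 N, snaps free within 12 mm, and may be lifted after 35 mm.
- orange_jar: orange powder jar with black screw cap, 46 mm diameter, 62 mm tall, loose, standing about 90 to 120 mm in front of the clip's open side; bystander. Origin: centre of its underside.
- pen_pot: yellow pen pot with pens, 83 mm diameter, 152 mm tall over the pens, loose, standing behind the space between the stand and the rack; bystander. Origin: centre of its underside.
- wax_block: green wax block 50 (x) by 90 (y) by 24 mm high, loose, lying in front of the rack; bystander. Origin: centre of its underside.

How it is judged:
By the outcome, as a careful person would: the job done as asked, in the order asked, and still so for the second after the job is handed in, with the robot touching nothing.
It also fails if it takes over 72 s, if anything falls off the work surface, if the arm or the gripper's body presses on something with over 40 N, if the wrist force passes 120 N, or if a joint passes its speed limit or range.

ROBOT

A 6-joint arm with a two-finger parallel gripper is mounted at the origin on a cart in front of the work surface, level with it; the furniture and walls round the work are solid. World frame = base frame: x ahead of the robot, y to its left, z up, the work surface at z = 0. Lengths are in m, angles in degrees, forces in N, time in s.
With the tool pointing down it reaches from about 0.25 to 0.725 m from the base axis. Payload 9.7 kg.
Tool frame: the origin (TCP) lies at the centre of the arm's flange, where the gripper is bolted on; the fingertips stand 173 mm ahead of it and the grasp point (between the pads) lies bot.grip_depth ahead of it (bot.grip_depth is the distance from the TCP to the grasp point, in m); z points along the fingers, y is the direction in which the jaws open and shut (so a half turn about z gives the same grasp; the last joint's range is limited). The gripper opens to 85 mm and grips with 20 to 120 N. Pads are 22 mm wide; open, the fingers measure 114 mm over their backs; the gripper's body (76 mm by 85 mm) begins 54 mm behind the grasp point. The pads swing forward as they close: fully open they stand 13 mm farther back than shut.
Start: joints at [65.833, 4.979, 10.078, 95.1, 0, 90], TCP at [0.225, 0.502, 0.405] pointing down, gripper open.
Joint ranges: [-179.16, 179.16], [-48.56, 103.87], [-65.8, 70.77], [-126.05, 130.52], [-82.76, 87.17], [-180, 180]. Speed limits (degrees/s): [127.2, 127.2, 147.25, 180, 180, 180].

INTERFACE

Orientations are given as [roll, pitch, yaw] about the fixed x, y, z axes, in that order (R = Rz(yaw) Ry(pitch) Rx(roll)).
In Python, from workcell import status, viewer, bot gives the robot as it stands. The module is installed in compiled form; this text tells all that it offers.
- The arm moves only by the tool move_arm, never from a script. Its argument "commands" is a list of rows, each an object with "claw": the gripper's target within -1 to 1 (fully open at 1, half-way at 0, shut at -1); "travel": the shift along the tool's x, y, z in cm, a list of three; "turn": the turn about the tool's z in degrees. A call has 1 to 5 rows; each row shifts and turns the commanded pose from where the row before left it, along the tool's axes as they then stand; what a row does not reach is not made up. A row lasts 1/12 s, in which the tool goes at most 41.7 mm and 7.16 degrees, less where a joint would pass 70% of its speed; a pose out of reach is approached as far as the arm can. A call is refused whole if a number of a shift passes 4.17 or a number of a turn 7.16, either way. A call with a gripper value outside its range is refused whole. The fingers move at their own pace and stop on an object; "squeeze" is the grip in N (left out, the last holds). Time passes only in rows, so rows that do not move let the fingers close. It gives the time, the measured TCP pose, the force and the opening at its end, in the units of the state.
- status.get_obs(): the state, without advancing time (a new reading comes with each control period).
- viewer.camera(name): name is "scene" or "side" or "wrist"; returns the picture (480x640x3 uint8, blue, green, red); there is no depth.
- viewer.camera_params(name): a dict with "camera_matrix" (3x3 intrinsics, pixels), "xyz" and "rotation" of the camera in the world. Camera axes: x right, y up, looking along -z (the intrinsics and any distortion apply to the point x, -y, -z); pixel columns grow to the right and rows downward; lengths in m; the calibration is good to about 2 mm. A picture is of the moment at which its call begins: read the wrist's pose just before it. camera_params takes no time and is no camera call; for the wrist camera it gives the pose at the moment of the call.
- bot.job_done(): hands the job in, once; it reports no verdict.
The state is a dict: "time": time; "q": joint angles; "qd": joint speeds; "joint_efforts": joint torques, N m; "ee_pos": TCP position; "tcp_rot": TCP orientation; "wrist_force": force on the tool from outside, world axes, zero at the start; "torque": the same for the moment, N m; "opening": finger opening in m.
Only numpy, scipy, OpenCV 4.12 (cv2) and the standard library are available. Lean on these libraries where they do the work, as an engineer would, in place of code of your own. Each camera call takes 0.05 s, during which the arm holds its last target.

## Working session

There is one attempt and no reset: what is moved stays moved. The work goes in short steps, Python scripts to look and compute and a tool call to move; the robot and the scene stay as the last step left them, time stands still between calls to the robot, and variables do not carry over. Pictures are saved under pics/ and viewed, and the job is handed in when it is done.

Besides the shell and the picture viewer there is one more tool, called after "Emit:" as name(argument=value, ...), one argument or row to a line, values as JSON. move_arm: Moves the arm, as the interface text tells. Its arguments: {"type":"object","properties":{"commands":{"type":"array"},"squeeze":{"type":"number"}},"required":["commands"]}

```bash
mkdir -p pics
python3 - <<'E'
from workcell import status, viewer, bot
import cv2, numpy as np
np.set_printoptions(precision=4,suppress=True)
for n in ["scene","side"]:
    cv2.imwrite(f"pics/{n}0.png",viewer.camera(n)); p=viewer.camera_params(n); print(n,p)
o=status.get_obs(); print(o, bot.grip_depth)
E
```

```text
scene {'camera_matrix': array([[553.3606,   0.    , 323.0403],
       [  0.    , 553.3606, 235.5485],
       [  0.    ,   0.    ,   1.    ]]), 'xyz': array([-0.0831, -0.8209,  0.6324]), 'rotation': array([ 59.1493,  -0.4833, -41.0141])}
side {'camera_matrix': array([[481.3279,   0.    , 318.5195],
       [  0.    , 481.3279, 249.0429],
       [  0.    ,   0.    ,   1.    ]]), 'xyz': array([0.5052, 0.7457, 0.474 ]), 'rotation': array([  64.8055,   -0.1553, -178.5172])}
{'time': 0.1, 'q': array([65.8328,  5.0089, 10.0401, 95.1003, -0.0009, 90.0014]), 'qd': array([ 0.0242, -0.0646,  0.1444,  0.0553,  0.075 ,  0.0155]), 'joint_efforts': array([ -0.0009, -52.1561,  46.5652,   0.0159,  -0.    ,  -0.    ]), 'ee_pos': array([0.2252, 0.5018, 0.4041]), 'tcp_rot': array([-179.931 ,    0.0009,  155.8314]), 'wrist_force': array([ 0.1772,  0.6331, -0.8386]), 'torque': array([-0.0172,  0.0134,  0.0057]), 'opening': 0.08557345260663839} 0.1547
```

View pics/scene0.png

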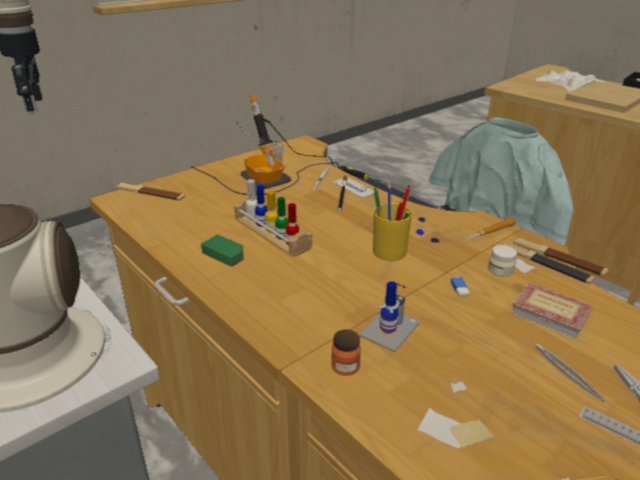

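View pics/side0.png

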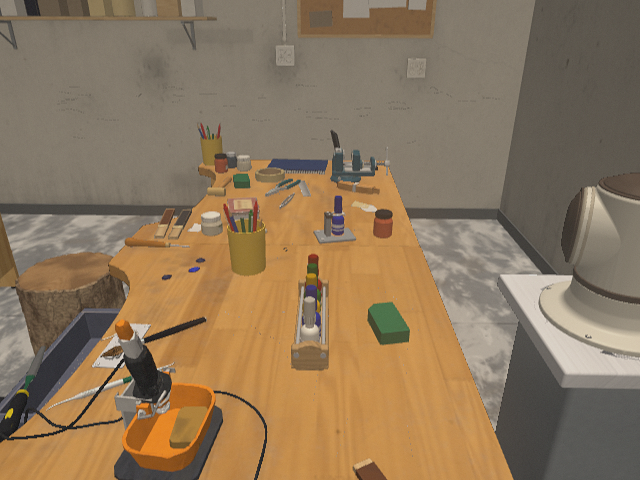

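```bash
cat > h.py <<'E'
import numpy as np, cv2
from scipy.spatial.transform import Rotation as R
def cam(n):
    from workcell import viewer
    p=viewer.camera_params(n); return p['camera_matrix'],np.array(p['xyz']),R.from_euler('xyz',p['rotation'],degrees=True).as_matrix()
def proj(c,P):
    K,t,M=c; q=(np.atleast_2d(P)-t)@M; q=q*[1,-1,-1]; q=q@K.T; return q[:,:2]/q[:,2:]
def back(c,uv,z):
    K,t,M=c; d=M@(np.linalg.solve(K,[uv[0],uv[1],1])*[1,-1,-1]); return t+d*(z-t[2])/d[2]
def crop(src,dst,x0,y0,w,h,s):
    im=cv2.imread(src)[y0:y0+h,x0:x0+w]; cv2.imwrite(dst,cv2.resize(im,None,fx=s,fy=s,interpolation=cv2.INTER_CUBIC))
E
python3 - <<'E'
from h import *
crop('pics/scene0.png','pics/s_rack.png',195,170,130,95,6)
crop('pics/scene0.png','pics/s_stand.png',320,270,110,110,5)
crop('pics/side0.png','pics/d_rack.png',270,240,150,135,5)
crop('pics/side0.png','pics/d_stand.png',300,185,110,70,7)
E
```

```text
(no output)
```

View pics/s_rack.png

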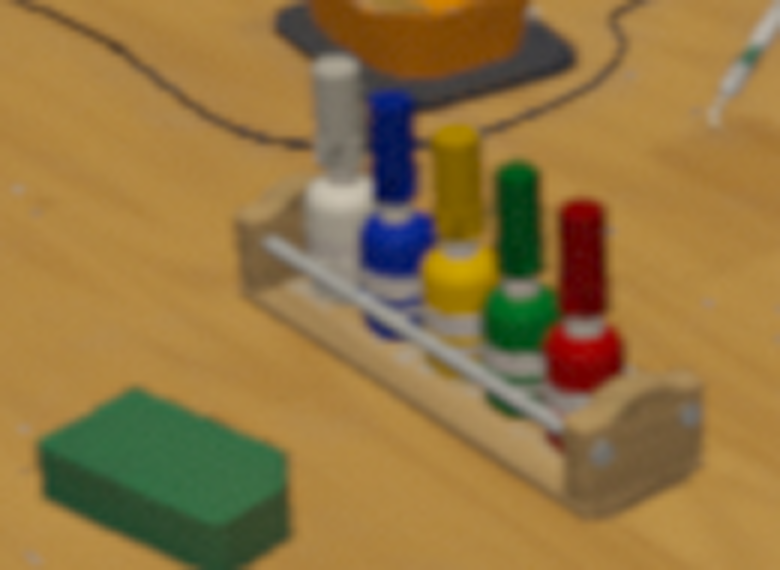

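View pics/s_stand.png

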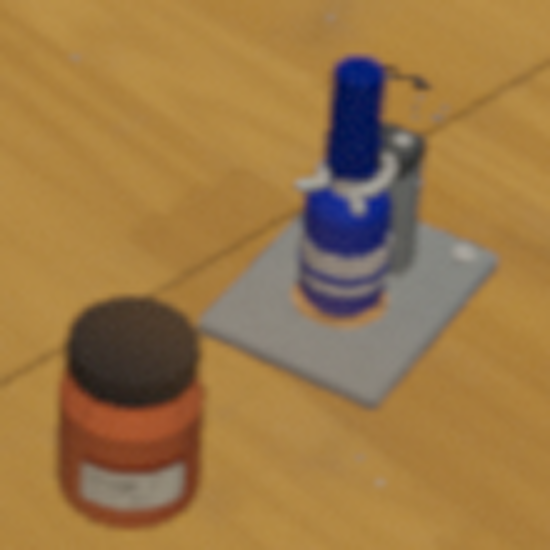

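View pics/d_rack.png

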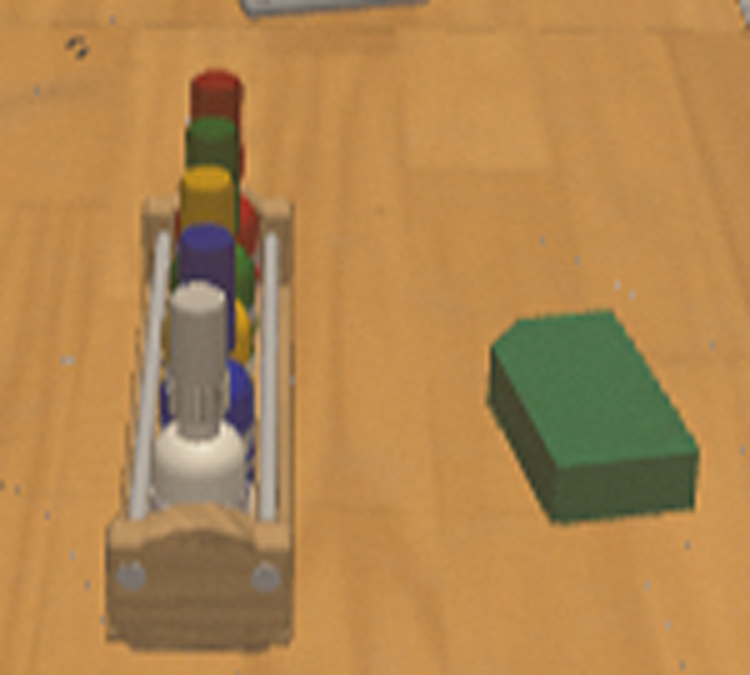

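View pics/d_stand.png

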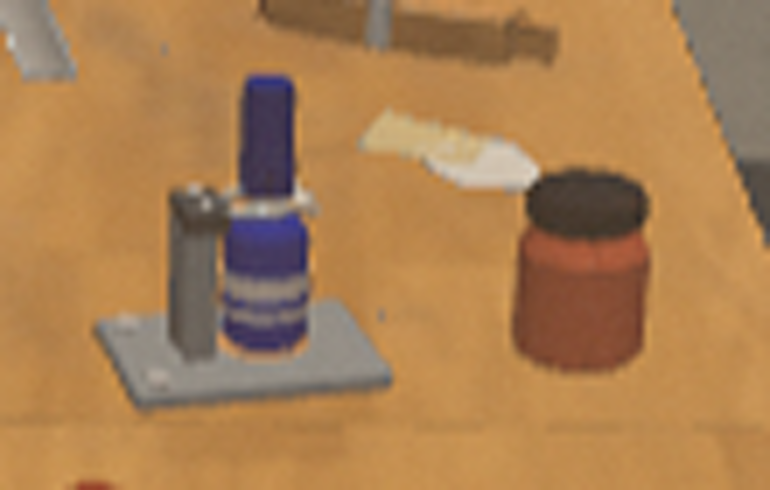

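Run:
```python
from h import *
from scipy.optimize import least_squares
np.set_printoptions(precision=4,suppress=True)
S=cam('scene');D=cam('side')
f=lambda x0,y0,s:(lambda u,v:np.array([x0+(u+.5)/s-.5,y0+(v+.5)/s-.5]))
sr=f(195,170,6);ss=f(320,270,5);dr=f(270,240,5);ds=f(300,185,7)
caps={'white':(sr(338,64),dr(200,293)),'twin':(sr(391,101),dr(207,238)),'yellow':(sr(457,134),dr(207,177)),'green':(sr(519,172),dr(212,127)),'red':(sr(583,210),dr(217,79)),'blue':(ss(360,71),ds(269,82))}
for k,(a,b) in caps.items():
    fun=lambda p:np.r_[proj(S,[p[0],p[1],.104])[0]-a,proj(D,[p[0],p[1],.104])[0]-b]
    r=least_squares(fun,[.5,0]); print(k,r.x,'res',r.fun, 'S',back(S,a,.104)[:2],'D',back(D,b,.104)[:2])
def fit(pts,name,x0):
    def fun(p):
        c,s=np.cos(p[2]),np.sin(p[2]); o=[]
        for C,uv,P in pts: o.append(proj(C,[p[0]+c*P[0]-s*P[1],p[1]+s*P[0]+c*P[1],P[2]])[0]-uv)
        return np.concatenate(o)
    r=least_squares(fun,x0,loss='soft_l1'); print(name,r.x[:2],np.degrees(r.x[2]),'res',r.fun.reshape(-1,2))
# rack: base corners: -x-side
rack=[(S,sr(243,289),[-.028,.108,0]),(S,sr(590,515),[-.028,-.108,0]),(S,sr(700,466),[.028,-.108,0]),
 (D,dr(107,640),[.028,.108,0]),(D,dr(292,645),[-.028,.108,0]),(D,dr(132,577),[.020,.108,.028]),(D,dr(265,577),[-.020,.108,.028]),
 (S,sr(601,452),[-.020,-.108,.028]),(S,sr(689,414),[.020,-.108,.028])]
fit(rack,'rack',[.5,.25,0])
# stand plate tops z .008
st=[(S,ss(203,325),[-.038,.035,.008]),(S,ss(375,402),[-.038,-.035,.008]),(S,ss(497,260),[.054,-.035,.008]),
 (D,ds(97,325),[.054,-.035,.008]),(D,ds(140,402),[.054,.035,.008]),(D,ds(390,375),[-.038,.035,.008]),(D,ds(340,303),[-.038,-.035,.008])]
fit(st,'stand',[.5,-.1,0])
fit(st,'stand',[.5,-.1,.6])
# jar top centre z .062
for nm,a,b,z in [('jar',ss(133,340),ds(588,195),.062),('jarbase',ss(130,480),ds(578,330),.0)]:
    print(nm,back(S,a,z),back(D,b,z))
for u in [(42,450),(218,522),(286,456),(137,390)]: print('wax',back(S,sr(*u),.024))
for u,c in [((391,212),S),((247,227),D)]: print('pot',back(c,u,.1))
```

```text
white [0.5341 0.1295] res [-0.7704  0.1387 -0.4431 -0.5465] S [0.5358 0.129 ] D [0.5333 0.131 ]
twin [0.5332 0.0948] res [-0.8593 -0.7327 -0.338  -1.0935] S [0.5325 0.0906] D [0.5326 0.0982]
yellow [0.5348 0.0556] res [-0.6492 -0.344  -0.3115 -0.8336] S [0.5349 0.0534] D [0.5342 0.0585]
green [0.5345 0.0187] res [-0.6506 -0.6534 -0.2492 -1.1276] S [0.5337 0.0154] D [0.5339 0.0229]
red [ 0.534  -0.0185] res [-0.5176 -0.6317 -0.1728 -1.0879] S [ 0.5331 -0.0214] D [ 0.5336 -0.0141]
blue [ 0.4861 -0.3432] res [-0.1718 -0.3476  0.035  -1.2687] S [ 0.4856 -0.344 ] D [ 0.4862 -0.3339]
rack [0.5346 0.0576] 0.9285840623455447 res [[-1.3873  1.5469]
 [-0.7308  1.8861]
 [ 1.1696  0.6643]
 [-0.2198  1.6012]
 [-0.1575  0.9151]
 [-0.2508 -0.7985]
 [ 0.0634 -0.5769]
 [ 0.16   -0.3351]
 [ 0.1267 -0.5656]]
stand [ 0.4851 -0.3434] 14.853921249437937 res [[-1.9787 -0.958 ]
 [ 0.2988 -0.1807]
 [ 0.4396 -1.5164]
 [-0.3499 -2.2667]
 [ 0.0427 -2.1163]
 [ 1.44   -1.7723]
 [ 0.2798 -2.2833]]
stand [ 0.4851 -0.3434] 14.853901461056163 res [[-1.9787 -0.958 ]
 [ 0.2988 -0.1807]
 [ 0.4396 -1.5164]
 [-0.3499 -2.2667]
 [ 0.0427 -2.1163]
 [ 1.44   -1.7723]
 [ 0.2798 -2.2833]]
jar [ 0.3737 -0.3573  0.062 ] [ 0.376  -0.3413  0.062 ]
jarbase [ 0.377  -0.3551  0.    ] [ 0.3732 -0.3688  0.    ]
wax [0.3723 0.0797 0.024 ]
wax [0.3936 0.0016 0.024 ]
wax [0.4345 0.0219 0.024 ]
wax [0.4189 0.0935 0.024 ]
pot [ 0.6714 -0.17    0.1   ]
pot [ 0.6719 -0.1492  0.1   ]
```

Emit:
move_arm(
  commands=[
    {"claw": 1,"travel": [0,0,0],"turn": 7},
    {"claw": 1,"travel": [0,0,0],"turn": 7},
    {"claw": 1,"travel": [0,0,0],"turn": 7},
    {"claw": 1,"travel": [0,0,0],"turn": 7},
    {"claw": 1,"travel": [0,0,0],"turn": 7},
  ],
)

```text
time: 0.52
ee_pos: [0.2252, 0.5018, 0.4043]
tcp_rot: [-180.0, 0.0, 120.5]
wrist_force: [-0.1, -0.3, 0.0]
opening: 0.0851
```

Emit:
move_arm(
  commands=[
    {"claw": 1,"travel": [0,0,0],"turn": 6},
    {"claw": 1,"travel": [0,0,0],"turn": 6},
    {"claw": 1,"travel": [0,0,0],"turn": 6},
    {"claw": 1,"travel": [0,0,0],"turn": 6},
    {"claw": 1,"travel": [0,0,0],"turn": 6},
  ],
)

```text
time: 0.93
ee_pos: [0.2252, 0.5018, 0.4043]
tcp_rot: [-180.0, 0.0, 90.5]
wrist_force: [0.4, -0.1, -0.1]
opening: 0.0853
```

Emit:
move_arm(
  commands=[
    {"claw": 1,"travel": [-3.2,2.2,0],"turn": 0},
    {"claw": 1,"travel": [-3.2,2.2,0],"turn": 0},
    {"claw": 1,"travel": [-3.2,2.2,0],"turn": 0},
    {"claw": 1,"travel": [-3.2,2.2,0],"turn": 0},
    {"claw": 1,"travel": [-3.2,2.2,0],"turn": 0},
  ],
)

```text
time: 1.35
ee_pos: [0.338, 0.3419, 0.4044]
tcp_rot: [-180.0, 0.0, 90.9]
wrist_force: [1.2, 0.3, -0.1]
opening: 0.0855
```

Emit:
move_arm(
  commands=[
    {"claw": 1,"travel": [-3.2,2.2,0],"turn": 0},
    {"claw": 1,"travel": [-3.2,2.2,0],"turn": 0},
    {"claw": 1,"travel": [-3.2,2.2,0],"turn": 0},
    {"claw": 1,"travel": [-3.2,2.2,0],"turn": 0},
    {"claw": 1,"travel": [-3.2,2.2,0],"turn": 0},
  ],
)

```text
time: 1.77
ee_pos: [0.4504, 0.1832, 0.4046]
tcp_rot: [-180.0, 0.0, 90.8]
wrist_force: [0.4, 0.3, -0.7]
opening: 0.0856
```

Emit:
move_arm(
  commands=[
    {"claw": 1,"travel": [-3.2,2.2,0],"turn": 0},
    {"claw": 1,"travel": [-3.2,2.2,0],"turn": 0},
    {"claw": 1,"travel": [-3.2,2.2,0],"turn": 0},
    {"claw": 1,"travel": [0,2.2,0],"turn": 0},
    {"claw": 1,"travel": [0,0,0],"turn": 0},
  ],
)

```text
time: 2.18
ee_pos: [0.5419, 0.0883, 0.403]
tcp_rot: [-179.9, 0.0, 90.6]
wrist_force: [1.8, 0.1, -0.1]
opening: 0.0853
```

Run:
```python
from workcell import status, viewer, bot
from h import *
print(status.get_obs()['ee_pos'],status.get_obs()['tcp_rot'],viewer.camera_params('wrist'))
cv2.imwrite("pics/w1.png",viewer.camera('wrist'))
```

```text
[0.54193654 0.08831923 0.4030443 ] [-1.79935836e+02  2.29463524e-02  9.06216868e+01] {'camera_matrix': array([[357.32986814,   0.        , 321.75868838],
       [  0.        , 357.32986814, 244.58019463],
       [  0.        ,   0.        ,   1.        ]]), 'xyz': array([0.54025913, 0.15633431, 0.37199507]), 'rotation': array([-15.47403308,  -0.02753314,   0.61732416])}
```

View pics/w1.png

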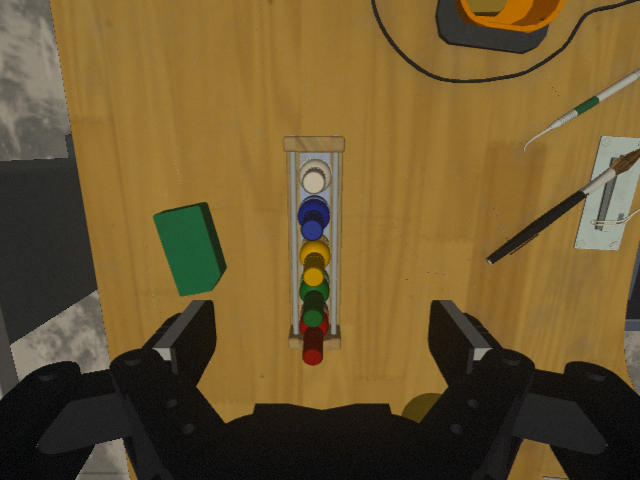

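Run:
```python
from h import *
crop('pics/w1.png','pics/w1c.png',270,120,100,260,3)
import cv2
im=cv2.imread('pics/w1.png')[125:250,275:355]; cv2.imwrite('pics/w1a.png',cv2.resize(im,None,fx=4.8,fy=4.8,interpolation=cv2.INTER_CUBIC))
im=cv2.imread('pics/w1.png')[245:370,275:355]; cv2.imwrite('pics/w1b.png',cv2.resize(im,None,fx=4.8,fy=4.8,interpolation=cv2.INTER_CUBIC))
a=cv2.imread('pics/w1a.png');b=cv2.imread('pics/w1b.png');cv2.imwrite('pics/w1ab.png',np.hstack([a,b]))
```

```text
(no output)
```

View pics/w1ab.png

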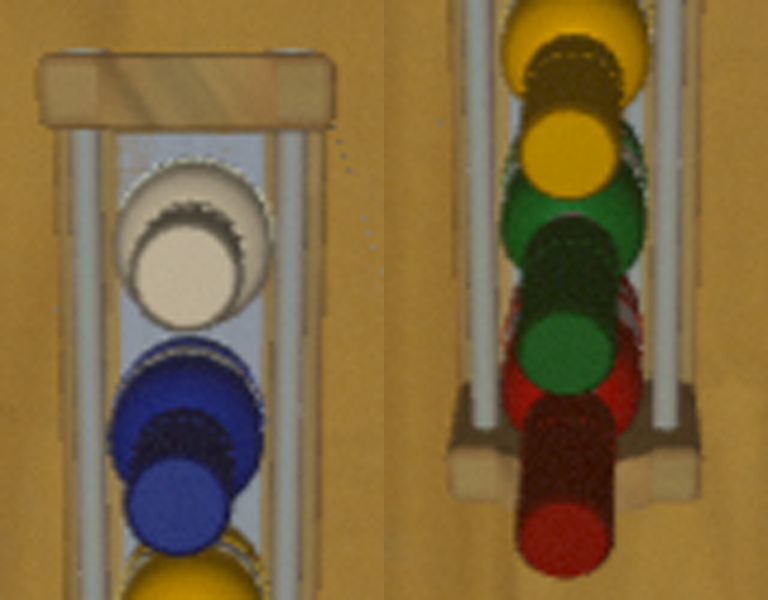

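Run:
```python
from h import *
np.set_printoptions(precision=4,suppress=True)
W=cam('wrist'); S=4.8
def px(u,v,b): return (275+(u-384*b+.5)/S-.5,(245 if b else 125)+(v+.5)/S-.5)
for k,u in dict(white=(185,276,0),twin=(178,506,0),yellow=(569,154,1),green=(566,353,1),red=(565,540,1)).items(): print(k,back(W,px(*u),.104))
print('cheek+ top in/out',back(W,px(185,130,0),.046),back(W,px(185,55,0),.046))
print('cheek- outer corners z=.046', back(W,px(450,498,1),.046),back(W,px(698,498,1),.046))
print('rods +', [back(W,px(u,135,0),.031) for u in (86,290)])
print('rods -', [back(W,px(u,425,1),.031) for u in (485,666)])
print('cheek+ corners', [back(W,px(u,v,0),.046) for u,v in ((38,127),(333,130),(40,57),(333,57))])
```

```text
white [0.5325 0.1311 0.104 ]
twin [0.5315 0.0946 0.104 ]
yellow [0.5329 0.0563 0.104 ]
green [0.5326 0.0199 0.104 ]
red [ 0.5326 -0.0167  0.104 ]
cheek+ top in/out [0.531  0.1521 0.046 ] [0.5309 0.1653 0.046 ]
cheek- outer corners z=.046 [ 0.5065 -0.0444  0.046 ] [ 0.5598 -0.0437  0.046 ]
rods + [array([0.5115, 0.1507, 0.031 ]), array([0.5508, 0.1511, 0.031 ])]
rods - [array([ 0.513 , -0.0353,  0.031 ]), array([ 0.5532, -0.0348,  0.031 ])]
cheek+ corners [array([0.5039, 0.1523, 0.046 ]), array([0.5582, 0.1524, 0.046 ]), array([0.5045, 0.1646, 0.046 ]), array([0.5578, 0.1653, 0.046 ])]
```

Emit:
move_arm(
  commands=[
    {"claw": 1,"travel": [0.6,-0.9,3],"turn": 0},
    {"claw": 1,"travel": [0,0,3],"turn": 0},
    {"claw": 1,"travel": [0,0,2],"turn": 0},
    {"claw": 1,"travel": [0,0,0],"turn": 0},
    {"claw": 1,"travel": [0,0,0],"turn": 0},
  ],
)

```text
time: 2.65
ee_pos: [0.5292, 0.0967, 0.3245]
tcp_rot: [-179.9, 0.0, 90.9]
wrist_force: [0.9, 0.4, 0.9]
opening: 0.0855
```

Run:
```python
from workcell import status, viewer, bot
from h import *
np.set_printoptions(precision=4,suppress=True)
print(status.get_obs()['ee_pos'],status.get_obs()['tcp_rot'])
c=cam('wrist');cv2.imwrite("pics/w2.png",viewer.camera('wrist'))
import pickle;pickle.dump(c,open('w2.pkl','wb'))
```

```text
[0.5292 0.0967 0.3245] [-179.8943    0.014    90.8907]
```

View pics/w2.png

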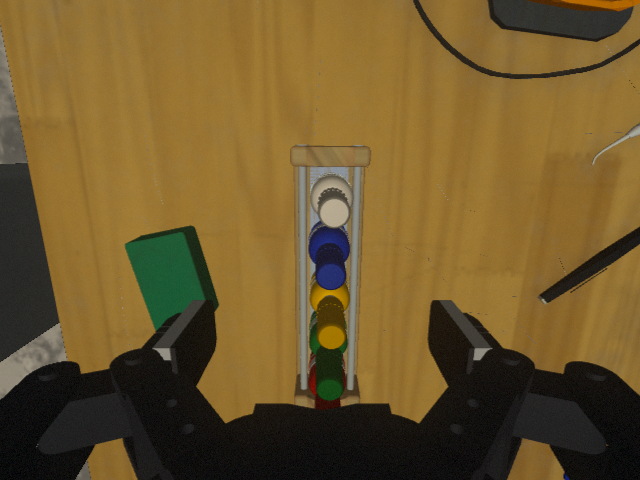

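Run:
```python
from h import *
import pickle
np.set_printoptions(precision=4,suppress=True)
c=pickle.load(open('w2.pkl','rb')); print(c[1])
for k,u in dict(white=(335,212),twin=(331,274),yellow=(330.5,333),green=(329.5,387)).items(): print(k,back(c,u,.104))
```

```text
[0.5272 0.1647 0.2934]
white [0.5348 0.1305 0.104 ]
twin [0.5334 0.0952 0.104 ]
yellow [0.5339 0.0582 0.104 ]
green [0.5341 0.021  0.104 ]
```

Emit:
move_arm(
  commands=[
    {"claw": 1,"travel": [-0.2,0.45,2.5],"turn": 0},
    {"claw": 1,"travel": [0,0,2.5],"turn": 0},
    {"claw": 1,"travel": [0,0,2.0],"turn": 0},
    {"claw": 1,"travel": [0,0,1.2],"turn": 0},
    {"claw": 1,"travel": [0,0,0],"turn": 0},
  ],
)

```text
time: 3.12
ee_pos: [0.5343, 0.0944, 0.2417]
tcp_rot: [-179.9, 0.0, 90.8]
wrist_force: [-0.7, -0.2, 0.4]
opening: 0.0856
```

Run:
```python
from workcell import status, viewer, bot
from h import *
np.set_printoptions(precision=4,suppress=True)
cv2.imwrite("pics/w3.png",viewer.camera('wrist'))
print(status.get_obs()['ee_pos'],status.get_obs()['tcp_rot'])
```

```text
[0.5346 0.0944 0.2433] [-179.993     0.0004   90.8423]
```

View pics/w3.png

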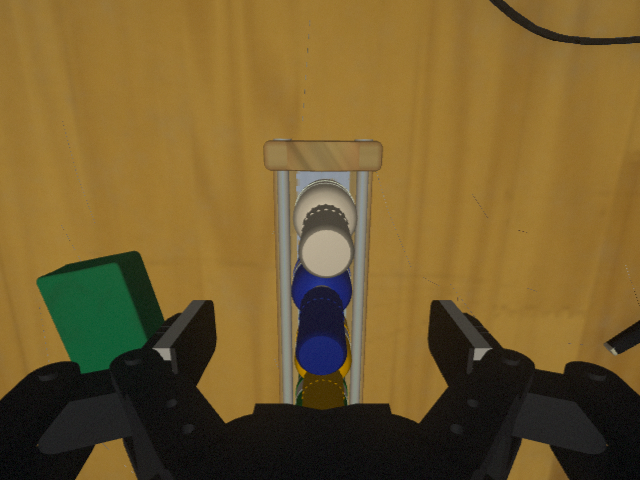

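Emit:
move_arm(
  commands=[
    {"claw": -1,"travel": [0,0,0],"turn": 0},
    {"claw": -1,"travel": [0,0,0],"turn": 0},
    {"claw": -1,"travel": [0,0,0],"turn": 0},
    {"claw": -1,"travel": [0,0,0],"turn": 0},
    {"claw": -1,"travel": [0,0,0],"turn": 0},
  ],
  squeeze=25,
)

```text
time: 3.58
ee_pos: [0.5348, 0.0943, 0.2433]
tcp_rot: [179.9, -0.0, 90.8]
wrist_force: [-0.6, -0.3, 0.0]
opening: 0.026
```

Emit:
move_arm(
  commands=[
    {"claw": -1,"travel": [0,0,0],"turn": 0},
    {"claw": -1,"travel": [0,0,0],"turn": 0},
    {"claw": -1,"travel": [0,0,0],"turn": 0},
  ],
)

```text
time: 3.83
ee_pos: [0.5347, 0.0942, 0.2431]
tcp_rot: [180.0, -0.0, 90.8]
wrist_force: [0.0, -0.7, 3.7]
opening: 0.0172
```

Emit:
move_arm(
  commands=[
    {"claw": -1,"travel": [0.3,0,0],"turn": 0},
    {"claw": -1,"travel": [0.3,0,0],"turn": 0},
    {"claw": -1,"travel": [0.3,0,0],"turn": 0},
    {"claw": -1,"travel": [0.2,0,0],"turn": 0},
    {"claw": -1,"travel": [0,0,0],"turn": 0},
  ],
)

```text
time: 4.25
ee_pos: [0.5346, 0.1057, 0.2431]
tcp_rot: [180.0, 0.0, 90.9]
wrist_force: [-0.2, -1.8, 5.4]
opening: 0.017
```

Emit:
move_arm(
  commands=[
    {"claw": -1,"travel": [0.1,0,0],"turn": 0},
    {"claw": -1,"travel": [0,0,0],"turn": 0},
  ],
)

```text
time: 4.42
ee_pos: [0.5346, 0.1066, 0.2431]
tcp_rot: [180.0, 0.0, 90.8]
wrist_force: [-0.3, -2.1, 5.4]
opening: 0.0173
```

Emit:
move_arm(
  commands=[
    {"claw": -1,"travel": [0.1,0,0],"turn": 0},
    {"claw": -1,"travel": [0,0,0],"turn": 0},
  ],
)

```text
time: 4.58
ee_pos: [0.5345, 0.1073, 0.2431]
tcp_rot: [180.0, 0.1, 90.8]
wrist_force: [0.7, -3.5, 5.8]
opening: 0.017
```

Emit:
move_arm(
  commands=[
    {"claw": -1,"travel": [0.1,0,0],"turn": 0},
    {"claw": -1,"travel": [0,0,0],"turn": 0},
  ],
)

```text
time: 4.75
ee_pos: [0.5345, 0.1081, 0.2431]
tcp_rot: [180.0, 0.1, 90.8]
wrist_force: [-1.1, -5.6, 7.3]
opening: 0.017
```

Run:
```python
from workcell import status, viewer, bot
from h import *
cv2.imwrite("pics/w4.png",viewer.camera('wrist'))
print(status.get_obs()['ee_pos'],status.get_obs()['wrist_force'])
```

```text
[0.53454723 0.10805056 0.24317771] [-0.23978643 -5.64650935  6.38333962]
```

View pics/w4.png

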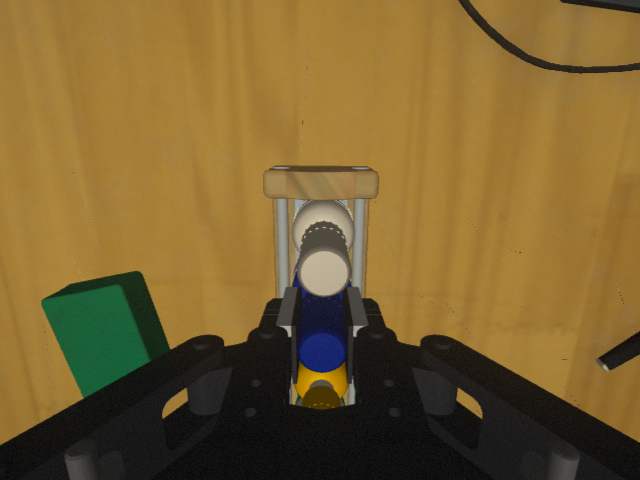

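Emit:
move_arm(
  commands=[
    {"claw": 0.6,"travel": [-0.05,0,0],"turn": 0},
    {"claw": 0.6,"travel": [0,0,0],"turn": 0},
    {"claw": 0.6,"travel": [0,0,0],"turn": 0},
    {"claw": 0.6,"travel": [0,0,0],"turn": 0},
    {"claw": 0.6,"travel": [0,0,0],"turn": 0},
  ],
)

```text
time: 5.22
ee_pos: [0.5344, 0.1079, 0.2424]
tcp_rot: [-180.0, -0.0, 90.8]
wrist_force: [-0.3, 1.1, 1.3]
opening: 0.0686
```

Emit:
move_arm(
  commands=[
    {"claw": 0.6,"travel": [-1.5,0,0],"turn": 0},
    {"claw": 0.6,"travel": [-1.8,0,0],"turn": 0},
    {"claw": 0.6,"travel": [-1.8,0,0],"turn": 0},
    {"claw": 0.6,"travel": [0,0,0],"turn": 0},
    {"claw": 0.6,"travel": [0,0,0],"turn": 0},
  ],
)

```text
time: 5.63
ee_pos: [0.5352, 0.0563, 0.2426]
tcp_rot: [-180.0, -0.0, 90.7]
wrist_force: [0.2, 0.1, -0.3]
opening: 0.0687
```

Run:
```python
from workcell import status, viewer, bot
from h import *
c=cam('wrist')
cv2.imwrite("pics/w5.png",viewer.camera('wrist'))
print(status.get_obs()['ee_pos'],status.get_obs()['wrist_force'])
import pickle;pickle.dump(c,open('w5.pkl','wb'))
```

```text
[0.53517313 0.05676637 0.24262601] [-0.22769163  0.20100218  0.3724921 ]
```

View pics/w5.png

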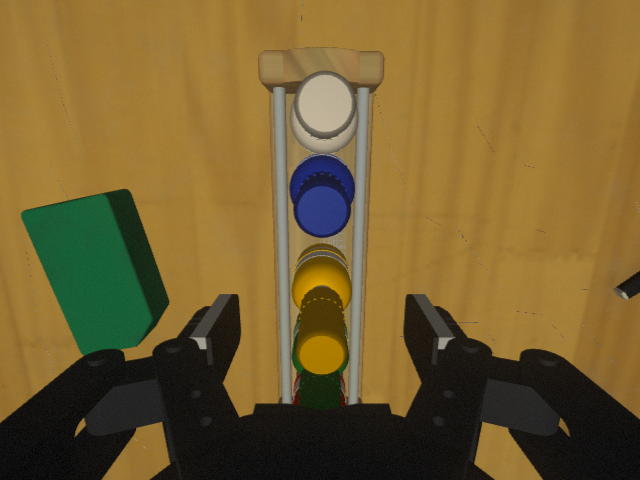

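Emit:
move_arm(
  commands=[
    {"claw": -1,"travel": [0,0,0],"turn": 0},
    {"claw": -1,"travel": [0,0,0],"turn": 0},
    {"claw": -1,"travel": [0,0,0],"turn": 0},
    {"claw": -1,"travel": [0,0,0],"turn": 0},
    {"claw": -1,"travel": [0,0,0],"turn": 0},
  ],
)

```text
time: 6.1
ee_pos: [0.5352, 0.0571, 0.2427]
tcp_rot: [180.0, -0.0, 90.9]
wrist_force: [0.1, 0.5, -0.4]
opening: 0.0171
```

Emit:
move_arm(
  commands=[
    {"claw": -1,"travel": [0,0,0],"turn": 0},
    {"claw": -1,"travel": [0,0,0],"turn": 0},
  ],
)

```text
time: 6.27
ee_pos: [0.5352, 0.0569, 0.2427]
tcp_rot: [180.0, -0.0, 90.8]
wrist_force: [-1.1, -0.9, 0.9]
opening: 0.0173
```

Emit:
move_arm(
  commands=[
    {"claw": -1,"travel": [-0.3,0,0],"turn": 0},
    {"claw": -1,"travel": [-0.3,0,0],"turn": 0},
    {"claw": -1,"travel": [-0.3,0,0],"turn": 0},
    {"claw": -1,"travel": [-0.3,0,0],"turn": 0},
    {"claw": -1,"travel": [0,0,0],"turn": 0},
  ],
)

```text
time: 6.68
ee_pos: [0.5354, 0.0441, 0.2427]
tcp_rot: [180.0, 0.0, 90.8]
wrist_force: [-0.2, -1.2, 0.9]
opening: 0.0174
```

Emit:
move_arm(
  commands=[
    {"claw": -1,"travel": [-0.15,0,0],"turn": 0},
    {"claw": -1,"travel": [-0.15,0,0],"turn": 0},
    {"claw": -1,"travel": [0,0,0],"turn": 0},
  ],
)

```text
time: 6.93
ee_pos: [0.5354, 0.0415, 0.2427]
tcp_rot: [180.0, 0.0, 90.8]
wrist_force: [0.8, -0.3, 0.6]
opening: 0.0173
```

Emit:
move_arm(
  commands=[
    {"claw": -1,"travel": [-0.1,0,0],"turn": 0},
    {"claw": -1,"travel": [0,0,0],"turn": 0},
  ],
)

```text
time: 7.1
ee_pos: [0.5354, 0.0407, 0.2428]
tcp_rot: [180.0, -0.0, 90.8]
wrist_force: [0.2, -0.8, 1.1]
opening: 0.0174
```

Emit:
move_arm(
  commands=[
    {"claw": -1,"travel": [-0.1,0,0],"turn": 0},
    {"claw": -1,"travel": [0,0,0],"turn": 0},
  ],
)

```text
time: 7.27
ee_pos: [0.5354, 0.0398, 0.2428]
tcp_rot: [180.0, -0.0, 90.8]
wrist_force: [-0.7, 2.0, 0.9]
opening: 0.0174
```

Emit:
move_arm(
  commands=[
    {"claw": -1,"travel": [-0.1,0,0],"turn": 0},
    {"claw": -1,"travel": [0,0,0],"turn": 0},
  ],
)

```text
time: 7.43
ee_pos: [0.5355, 0.039, 0.2428]
tcp_rot: [180.0, -0.1, 90.9]
wrist_force: [0.4, 4.2, 1.7]
opening: 0.017
```

Run:
```python
from workcell import status, viewer, bot
from h import *
cv2.imwrite("pics/w6.png",viewer.camera('wrist'))
cv2.imwrite("pics/sc6.png",viewer.camera('scene'))
print(status.get_obs()['ee_pos'],status.get_obs()['wrist_force'])
crop('pics/sc6.png','pics/sc6c.png',215,150,130,100,6)
```

```text
[0.53546905 0.03898234 0.24278459] [-0.28163165  5.12872242  2.8160917 ]
```

View pics/w6.png

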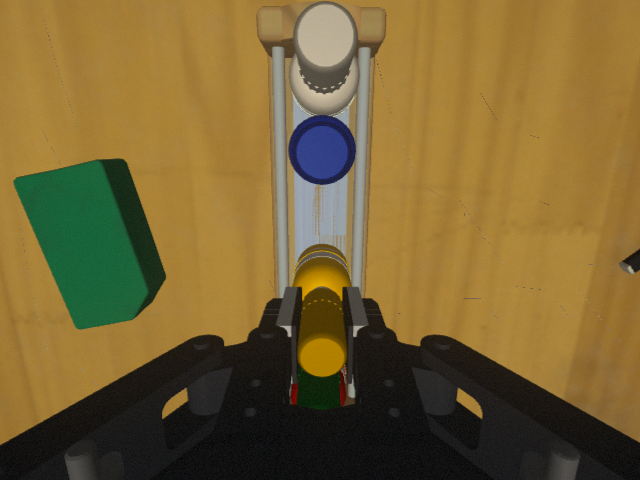

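View pics/sc6c.png

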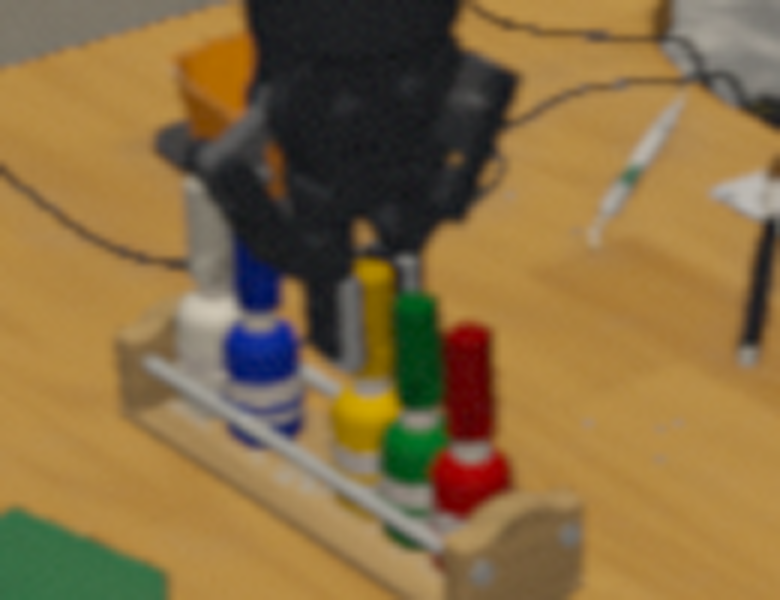

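Emit:
move_arm(
  commands=[
    {"claw": 1,"travel": [0.05,0,0],"turn": 0},
    {"claw": 1,"travel": [0,0,0],"turn": 0},
    {"claw": 1,"travel": [0,0,0],"turn": 0},
    {"claw": 1,"travel": [0,0,0],"turn": 0},
    {"claw": 1,"travel": [0,0,-2],"turn": 0},
  ],
)

```text
time: 7.95
ee_pos: [0.5345, 0.0391, 0.2593]
tcp_rot: [-179.7, 0.0, 90.8]
wrist_force: [-0.2, -0.3, -0.2]
opening: 0.0768
```

Emit:
move_arm(
  commands=[
    {"claw": 1,"travel": [0,0,-3],"turn": 0},
    {"claw": 1,"travel": [0,0,-3],"turn": 0},
    {"claw": 1,"travel": [0,0,-3],"turn": 0},
    {"claw": 1,"travel": [-3,-0.5,-3],"turn": 0},
    {"claw": 1,"travel": [-3,-0.5,0],"turn": 0},
  ],
)

```text
time: 8.37
ee_pos: [0.5266, -0.02, 0.3879]
tcp_rot: [179.6, 0.0, 91.0]
wrist_force: [0.8, -0.8, 0.4]
opening: 0.0852
```

Emit:
move_arm(
  commands=[
    {"claw": 1,"travel": [-3.2,-0.5,0],"turn": 0},
    {"claw": 1,"travel": [-3.2,-0.5,0],"turn": 0},
    {"claw": 1,"travel": [-3.2,-0.5,0],"turn": 0},
    {"claw": 1,"travel": [-3.2,-0.5,0],"turn": 0},
    {"claw": 1,"travel": [-3.2,-0.5,0],"turn": 0},
  ],
)

```text
time: 8.78
ee_pos: [0.5032, -0.1821, 0.382]
tcp_rot: [180.0, 0.0, 90.8]
wrist_force: [0.4, 0.6, -0.3]
opening: 0.0852
```

Emit:
move_arm(
  commands=[
    {"claw": 1,"travel": [-3.2,-0.5,0],"turn": 0},
    {"claw": 1,"travel": [-3.2,-0.5,0],"turn": 0},
    {"claw": 1,"travel": [-3.2,-0.5,0],"turn": 0},
    {"claw": 1,"travel": [-3.2,-0.5,0],"turn": 0},
    {"claw": 1,"travel": [-3.2,0,0],"turn": 0},
  ],
)

```text
time: 9.2
ee_pos: [0.485, -0.3425, 0.3821]
tcp_rot: [-180.0, 0.0, 90.8]
wrist_force: [0.5, 0.2, -0.6]
opening: 0.0857
```

Emit:
move_arm(
  commands=[
    {"claw": 1,"travel": [0,0,0],"turn": -7.1},
    {"claw": 1,"travel": [0,0,0],"turn": -7.1},
    {"claw": 1,"travel": [0,0,0],"turn": 0},
    {"claw": 1,"travel": [0,0,0],"turn": 0},
  ],
)

```text
time: 9.53
ee_pos: [0.486, -0.3409, 0.3818]
tcp_rot: [-180.0, -0.0, 104.8]
wrist_force: [-0.2, -0.2, -0.5]
opening: 0.0857
```

Run:
```python
from workcell import status, viewer, bot
from h import *
c=cam('wrist')
cv2.imwrite("pics/w7.png",viewer.camera('wrist'))
print(status.get_obs()['ee_pos'],status.get_obs()['tcp_rot'],c[1])
import pickle;pickle.dump(c,open('w7.pkl','wb'))
```

```text
[ 0.48605754 -0.34063576  0.38192598] [-1.79990126e+02  1.74135745e-03  1.04792118e+02] [ 0.46781751 -0.27512384  0.35073765]
```

View pics/w7.png

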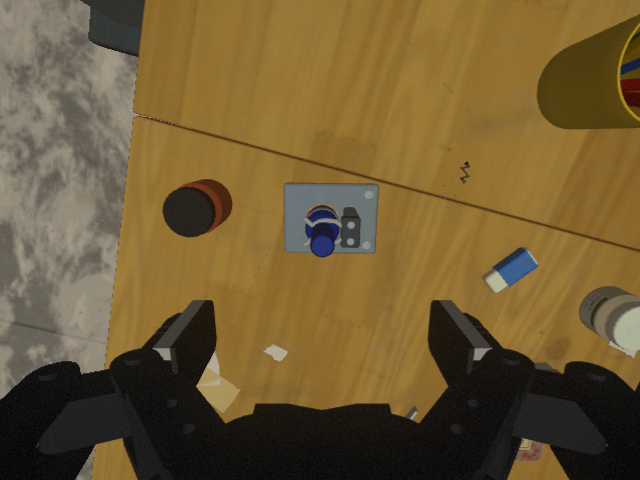

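Run:
```python
from h import *
import pickle
np.set_printoptions(precision=4,suppress=True)
c=pickle.load(open('w7.pkl','rb'))
crop('pics/w7.png','pics/w7c.png',270,170,120,100,6)
print('cap',back(c,(322,243.5),.104))
for u in [(284,184),(378,184),(378,252),(285,252)]: print(back(c,u,.008))
print('jar',back(c,(189,211),.062))
```

```text
cap [ 0.4855 -0.3402  0.104 ]
[ 0.4425 -0.3181  0.008 ]
[ 0.5289 -0.2953  0.008 ]
[ 0.5488 -0.3598  0.008 ]
[ 0.4588 -0.3835  0.008 ]
jar [ 0.3764 -0.3524  0.062 ]
```

View pics/w7c.png

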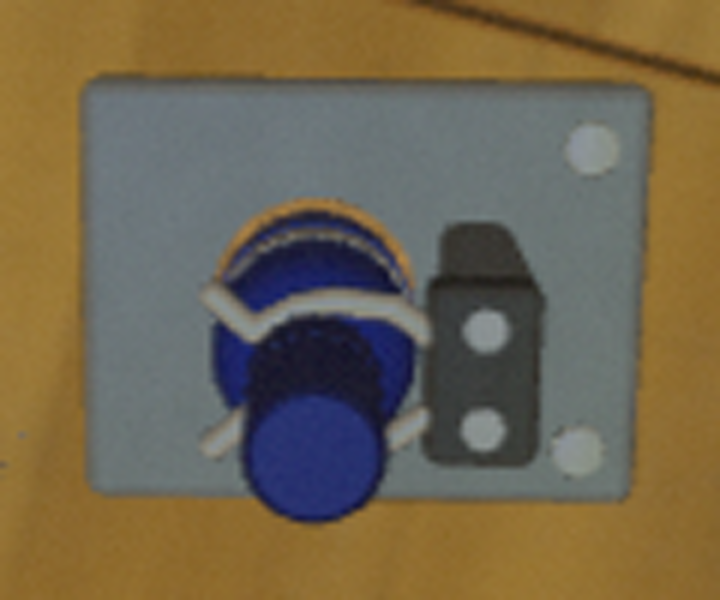

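Emit:
move_arm(
  commands=[
    {"claw": 1,"travel": [-0.1,0,3],"turn": 0},
    {"claw": 1,"travel": [0,0,3],"turn": 0},
    {"claw": 1,"travel": [0,0,3],"turn": 0},
    {"claw": 1,"travel": [0,0,2.5],"turn": 0},
    {"claw": 1,"travel": [0,0,0],"turn": 0},
  ],
)

```text
time: 10.0
ee_pos: [0.4854, -0.3405, 0.2615]
tcp_rot: [-179.7, -0.3, 104.9]
wrist_force: [-0.6, 1.2, 0.2]
opening: 0.0857
```

Run:
```python
from workcell import status, viewer, bot
from h import *
cv2.imwrite("pics/w8.png",viewer.camera('wrist'))
print(status.get_obs()['ee_pos'],status.get_obs()['tcp_rot'])
```

```text
[ 0.48580687 -0.34082969  0.26477977] [-179.82706523   -0.19731911  104.9174254 ]
```

View pics/w8.png

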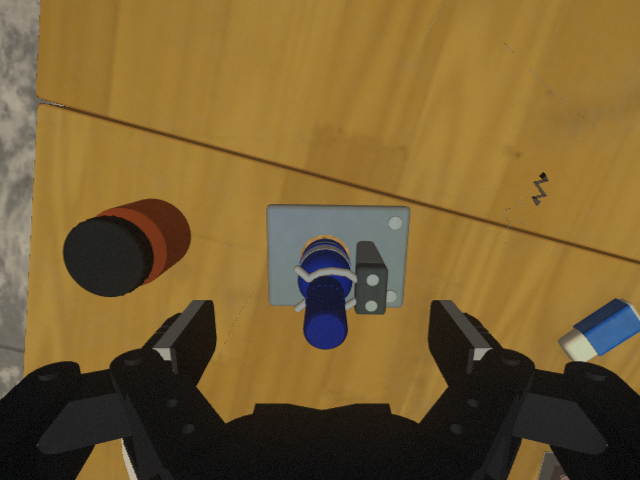

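Run:
```python
from h import *
np.set_printoptions(precision=4,suppress=True)
c=cam('wrist'); print(back(c,(325.5,328),.104))
```

```text
[ 0.4867 -0.3427  0.104 ]
```

Emit:
move_arm(
  commands=[
    {"claw": 1,"travel": [-0.2,0.1,1.1],"turn": 0},
    {"claw": 1,"travel": [0,0,1.0],"turn": 0},
    {"claw": 1,"travel": [0,0,0],"turn": 0},
    {"claw": 1,"travel": [0,0,0],"turn": 0},
  ],
)

```text
time: 10.38
ee_pos: [0.4879, -0.3434, 0.2462]
tcp_rot: [180.0, 0.0, 105.0]
wrist_force: [-0.0, -0.1, 0.7]
opening: 0.0852
```

Run:
```python
from workcell import status, viewer, bot
from h import *
cv2.imwrite("pics/w9.png",viewer.camera('wrist'))
print(status.get_obs()['ee_pos'],status.get_obs()['tcp_rot'])
```

```text
[ 0.48793598 -0.3434956   0.24659259] [1.79975090e+02 3.00434002e-02 1.05013036e+02]
```

View pics/w9.png

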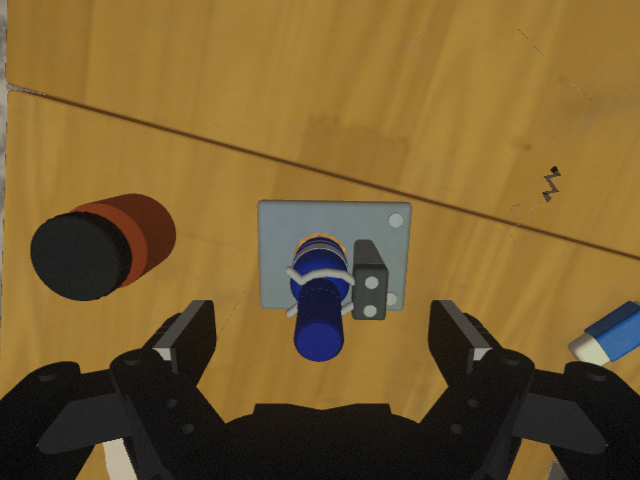

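Emit:
move_arm(
  commands=[
    {"claw": 1,"travel": [0,-0.1,0.3],"turn": 0},
    {"claw": -1,"travel": [0,0,0],"turn": 0},
    {"claw": -1,"travel": [0,0,0],"turn": 0},
    {"claw": -1,"travel": [0,0,0],"turn": 0},
    {"claw": -1,"travel": [0,0,0],"turn": 0},
  ],
  squeeze=70,
)

```text
time: 10.85
ee_pos: [0.4869, -0.3437, 0.2431]
tcp_rot: [180.0, 0.0, 105.0]
wrist_force: [-0.2, 0.1, -0.4]
opening: 0.0389
```

Emit:
move_arm(
  commands=[
    {"claw": -1,"travel": [0,0,0],"turn": 0},
    {"claw": -1,"travel": [0,0,0],"turn": 0},
    {"claw": -1,"travel": [0,0,0],"turn": 0},
    {"claw": -1,"travel": [0,0,0],"turn": 0},
  ],
)

```text
time: 11.18
ee_pos: [0.4869, -0.3437, 0.2432]
tcp_rot: [180.0, 0.0, 105.0]
wrist_force: [0.2, 1.0, 2.1]
opening: 0.0162
```

Run:
```python
from workcell import status, viewer, bot
from h import *
cv2.imwrite("pics/w10.png",viewer.camera('wrist'))
o=status.get_obs();print(o['ee_pos'],o['tcp_rot'],o['wrist_force'],o['torque'])
```

```text
[ 0.48688432 -0.34372579  0.2432454 ] [1.79982387e+02 2.27691311e-02 1.05030222e+02] [-0.73867327 -1.1491695   3.04049889] [-0.01147391 -0.05455635 -0.00332097]
```

View pics/w10.png

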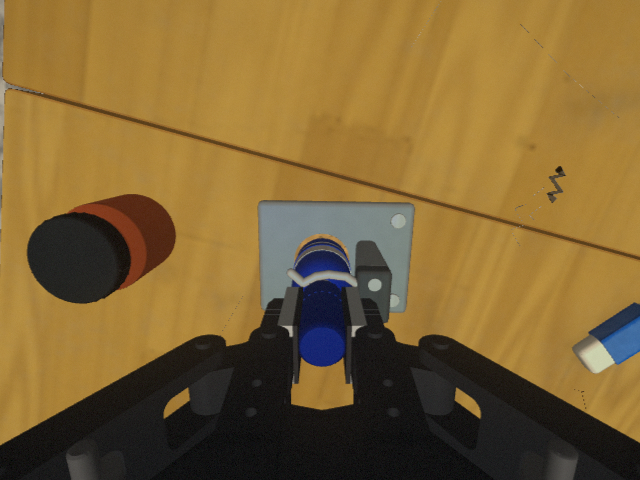

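Emit:
move_arm(
  commands=[
    {"claw": -1,"travel": [0,-0.3,0],"turn": 0},
    {"claw": -1,"travel": [0,-0.3,0],"turn": 0},
    {"claw": -1,"travel": [0,-0.3,0],"turn": 0},
    {"claw": -1,"travel": [0,-0.3,0],"turn": 0},
  ],
)

```text
time: 11.57
ee_pos: [0.4757, -0.3466, 0.2433]
tcp_rot: [179.9, 0.0, 105.1]
wrist_force: [2.0, 0.8, 4.7]
opening: 0.0163
```

Emit:
move_arm(
  commands=[
    {"claw": -1,"travel": [0,-0.4,0],"turn": 0},
    {"claw": -1,"travel": [0,-0.5,0],"turn": 0},
    {"claw": -1,"travel": [0,-0.6,0],"turn": 0},
    {"claw": -1,"travel": [0,-0.6,0],"turn": 0},
    {"claw": -1,"travel": [0,-0.6,0],"turn": 0},
  ],
)

```text
time: 11.98
ee_pos: [0.4486, -0.354, 0.2432]
tcp_rot: [180.0, 0.0, 105.0]
wrist_force: [2.6, 1.0, 5.0]
opening: 0.0159
```

Emit:
move_arm(
  commands=[
    {"claw": -1,"travel": [0,0,0],"turn": 0},
  ],
)

```text
time: 12.07
ee_pos: [0.448, -0.3542, 0.2432]
tcp_rot: [-180.0, 0.0, 105.0]
wrist_force: [-1.3, 0.3, 6.5]
opening: 0.0162
```

Run:
```python
from workcell import status, viewer, bot
from h import *
cv2.imwrite("pics/w11.png",viewer.camera('wrist'));cv2.imwrite("pics/sd11.png",viewer.camera('side'))
o=status.get_obs();print(o['ee_pos'],o['tcp_rot'],o['wrist_force'],o['torque'])
crop('pics/sd11.png','pics/sd11c.png',290,160,120,90,6)
```

```text
[ 0.44836499 -0.35407608  0.24318395] [-1.79922211e+02  2.01918446e-02  1.04979932e+02] [-2.12943138  0.03332648  7.35363896] [-0.13557115  0.62499649 -0.00762712]
```

View pics/w11.png

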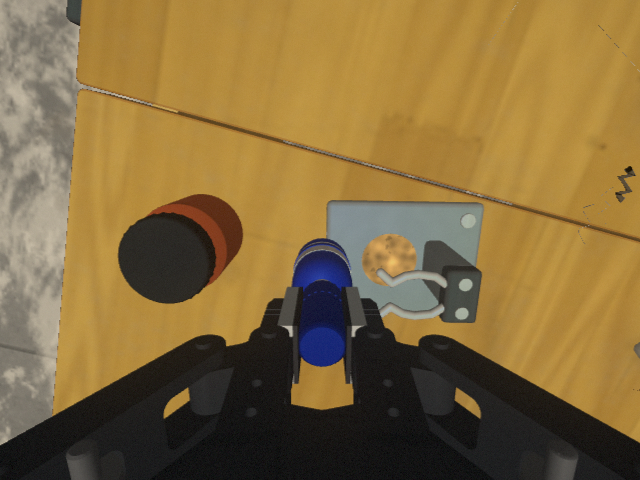

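View pics/sd11c.png

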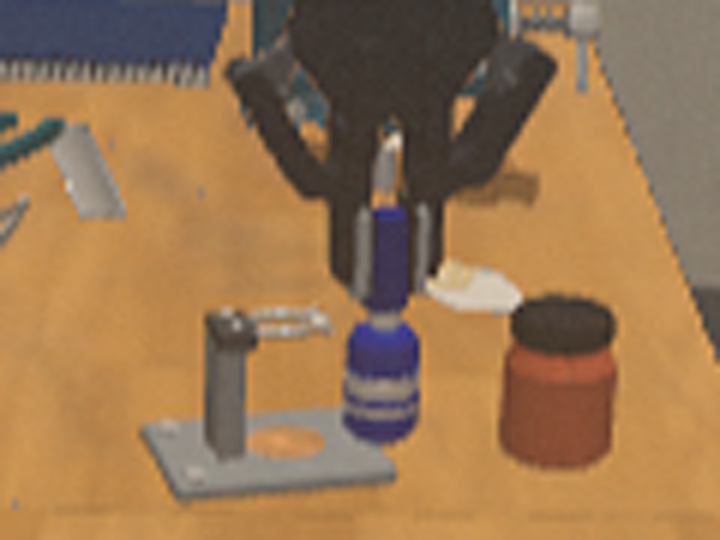

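Emit:
move_arm(
  commands=[
    {"claw": -1,"travel": [0,0,-1],"turn": 0},
    {"claw": -1,"travel": [0,0,-2.5],"turn": 0},
    {"claw": -1,"travel": [0,0,-3.5],"turn": 0},
    {"claw": -1,"travel": [0,0,-3.5],"turn": 0},
    {"claw": -1,"travel": [0,0,-3.5],"turn": 0},
  ],
)

```text
time: 12.58
ee_pos: [0.4486, -0.3535, 0.3843]
tcp_rot: [-179.9, -0.1, 105.0]
wrist_force: [0.9, -0.9, -0.6]
opening: 0.016
```

Emit:
move_arm(
  commands=[
    {"claw": -1,"travel": [0,0,0],"turn": 7.1},
    {"claw": -1,"travel": [0,0,0],"turn": 7.1},
    {"claw": -1,"travel": [0,0,0],"turn": 0},
  ],
)

```text
time: 12.83
ee_pos: [0.449, -0.3538, 0.3835]
tcp_rot: [-180.0, 0.0, 90.5]
wrist_force: [0.9, 0.4, -1.0]
opening: 0.0162
```

Run:
```python
from workcell import status, viewer, bot
from h import *
cv2.imwrite("pics/w12.png",viewer.camera('wrist'));cv2.imwrite("pics/sd12.png",viewer.camera('side'))
o=status.get_obs();print(o['ee_pos'],o['tcp_rot'],o['wrist_force'],o['torque'])
crop('pics/sd12.png','pics/sd12c.png',290,100,120,120,5)
```

```text
[ 0.44902779 -0.35375976  0.38250163] [-1.79930097e+02 -3.85558799e-02  9.10688948e+01] [ 0.54402463 -0.55599722 -0.29554891] [-0.01185923 -0.00450251 -0.01938463]
```

View pics/sd12c.png

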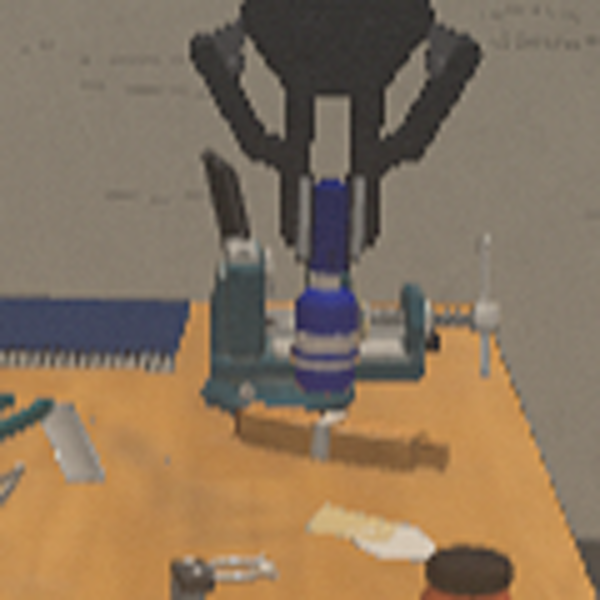

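View pics/w12.png

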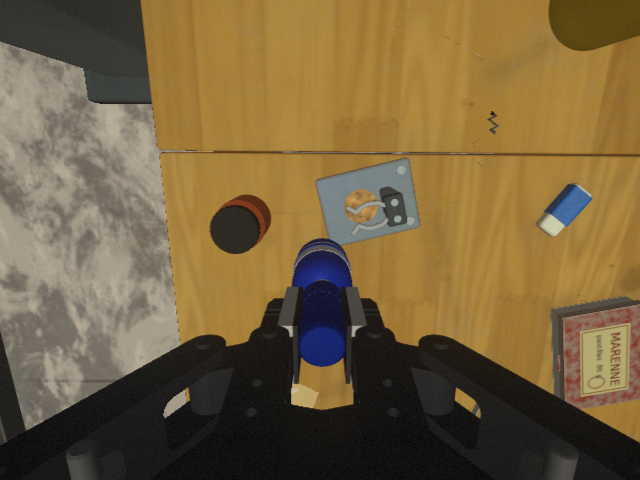

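Emit:
move_arm(
  commands=[
    {"claw": -1,"travel": [2,0.5,0],"turn": 0},
    {"claw": -1,"travel": [3.2,0.7,0],"turn": 0},
    {"claw": -1,"travel": [3.2,0.7,0],"turn": 0},
    {"claw": -1,"travel": [3.2,0.7,0],"turn": 0},
    {"claw": -1,"travel": [3.2,0.7,0],"turn": 0},
  ],
)

```text
time: 13.35
ee_pos: [0.4798, -0.204, 0.3823]
tcp_rot: [-179.9, -0.0, 91.1]
wrist_force: [1.2, 0.2, -0.6]
opening: 0.016
```

Emit:
move_arm(
  commands=[
    {"claw": -1,"travel": [3.2,0.7,0],"turn": 0},
    {"claw": -1,"travel": [3.2,0.7,0],"turn": 0},
    {"claw": -1,"travel": [3.2,0.7,0],"turn": 0},
    {"claw": -1,"travel": [3.2,0.7,0],"turn": 0},
    {"claw": -1,"travel": [3.2,0.7,0],"turn": 0},
  ],
)

```text
time: 13.77
ee_pos: [0.5125, -0.0432, 0.3825]
tcp_rot: [-179.9, 0.0, 91.1]
wrist_force: [0.8, 0.6, 0.7]
opening: 0.0161
```

Emit:
move_arm(
  commands=[
    {"claw": -1,"travel": [3.2,0.7,0],"turn": 0},
    {"claw": -1,"travel": [3.2,0.7,0],"turn": 0},
    {"claw": -1,"travel": [2.5,0.7,0],"turn": 0},
    {"claw": -1,"travel": [2,0.6,0],"turn": 0},
    {"claw": -1,"travel": [0,0,0],"turn": 0},
  ],
)

```text
time: 14.18
ee_pos: [0.5385, 0.0676, 0.3819]
tcp_rot: [-179.9, -0.0, 91.3]
wrist_force: [1.0, -0.8, -0.8]
opening: 0.0162
```

Run:
```python
from workcell import status, viewer, bot
from h import *
cv2.imwrite("pics/w13.png",viewer.camera('wrist'))
o=status.get_obs();print(o['ee_pos'],o['tcp_rot'],o['wrist_force'],o['torque'])
```

```text
[0.53820016 0.06611769 0.38202547] [-1.79893983e+02  1.50297786e-02  9.12031757e+01] [-0.24565833  0.18472667 -0.92846312] [ 0.00642911  0.03189094 -0.0188441 ]
```

View pics/w13.png

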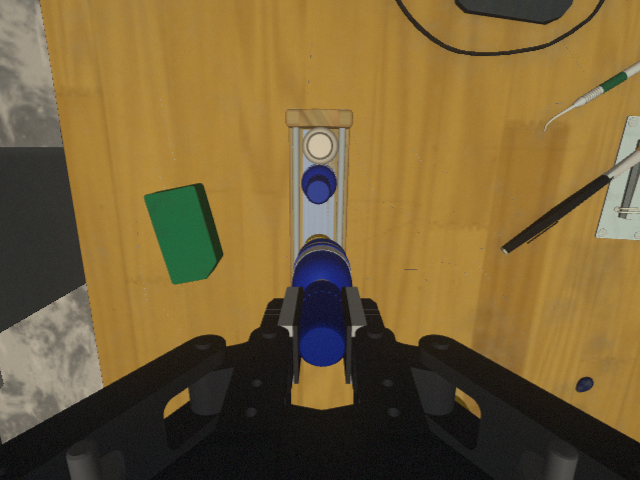

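Run:
```python
from h import *
np.set_printoptions(precision=4,suppress=True)
c=cam('wrist'); print(back(c,(318.5,189.5),.104),back(c,(319,145),.104),'held',back(c,(322.5,346),.104+.3822-.2432))
K=c
for u in [(294,140),(347,140),(294,230),(347,230)]: print(back(c,u,.031))
```

```text
[0.5341 0.105  0.104 ] [0.5339 0.1345 0.104 ] held [0.5374 0.0685 0.243 ]
[0.5117 0.1383 0.031 ]
[0.5573 0.1393 0.031 ]
[0.5118 0.0589 0.031 ]
[0.5604 0.06   0.031 ]
```

Emit:
move_arm(
  commands=[
    {"claw": -1,"travel": [0.4,-0.3,0],"turn": 0.4},
    {"claw": -1,"travel": [0,0,2.5],"turn": 0},
    {"claw": -1,"travel": [0,0,2.5],"turn": 0},
    {"claw": -1,"travel": [0,0,2.5],"turn": 0},
    {"claw": -1,"travel": [0,0,0],"turn": 0},
  ],
)

```text
time: 14.65
ee_pos: [0.5336, 0.0675, 0.3031]
tcp_rot: [-179.6, 0.1, 90.4]
wrist_force: [-0.7, 0.5, -0.4]
opening: 0.0165
```

Run:
```python
from workcell import status, viewer, bot
from h import *
cv2.imwrite("pics/w14.png",viewer.camera('wrist'));cv2.imwrite("pics/sc14.png",viewer.camera('scene'))
o=status.get_obs();print(o['ee_pos'],o['tcp_rot'],o['wrist_force'],o['torque'])
crop('pics/sc14.png','pics/sc14c.png',215,150,130,100,6)
```

```text
[0.53453591 0.06777847 0.30799043] [-1.79909854e+02  1.60361428e-02  9.04177984e+01] [ 0.22339637 -0.40418519  0.00546062] [ 0.05278051 -0.03103917  0.03980439]
```

View pics/w14.png

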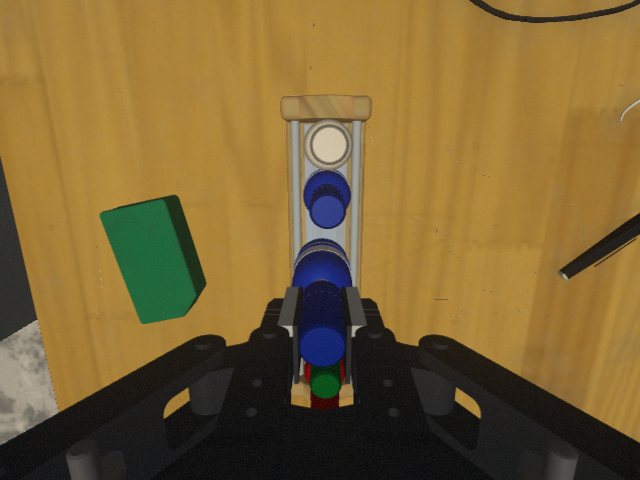

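View pics/sc14c.png

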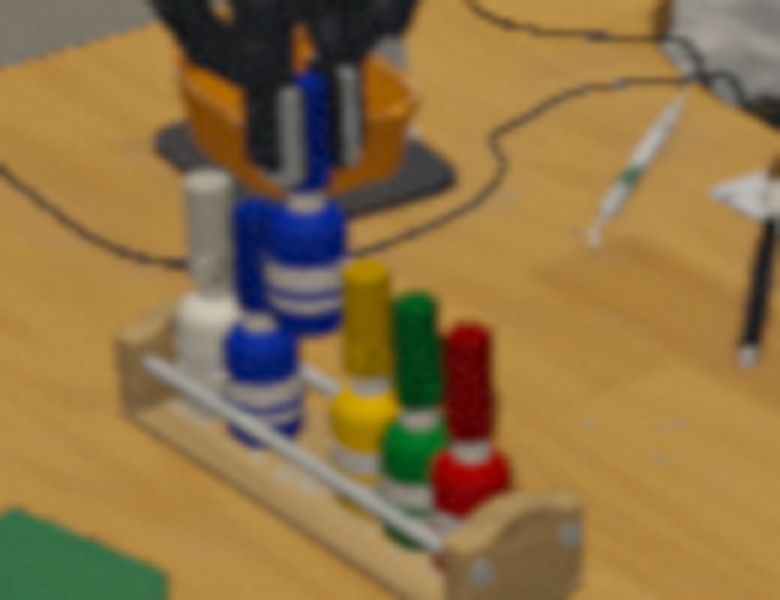

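Run:
```python
from h import *
np.set_printoptions(precision=4,suppress=True)
c=cam('wrist'); 
print('twin',back(c,(327.5,211),.104),'green',back(c,(326,384.5),.104),'held',back(c,(322.5,346),.104+.3080-.2432))
s=cam('scene')
def px(u,v): return (215+(u+.5)/6-.5,150+(v+.5)/6-.5)
for k,u in dict(white=(208,180),yellow=(368,270),green=(415,302),red=(468,333)).items(): print(k,back(s,px(*u),.104))
print('held',back(s,px(314,78),.104+.065))
```

```text
twin [0.5361 0.105  0.104 ] green [0.5364 0.0061 0.104 ] held [0.5338 0.07   0.1688]
white [0.5349 0.1342 0.104 ]
yellow [0.5357 0.0361 0.104 ]
green [0.5333 0.0058 0.104 ]
red [ 0.5331 -0.0242  0.104 ]
held [0.5346 0.0622 0.169 ]
```

Run:
```python
from h import *
np.set_printoptions(precision=4,suppress=True)
s=cam('scene')
def px(u,v): return (215+(u+.5)/6-.5,150+(v+.5)/6-.5)
for k,u,z in [('held',(308,198),.1248),('twin',(262,321),.06),('yellow',(371,383),.06)]: print(k,back(s,px(*u),z))
for y in (.064,.068,.072):print(proj(s,[.5345,y,.1688]),proj(s,[.5345,y,.1248]), (np.array(px(314,78)),px(308,198)))
crop('pics/sc14.png','pics/sc14d.png',245,155,40,60,10)
```

```text
held [0.5292 0.0615 0.1248]
twin [0.5317 0.099  0.06  ]
yellow [0.5337 0.0342 0.06  ]
[[266.3519 162.4164]] [[267.2611 181.5128]] (array([266.9167, 162.5833]), (265.9166666666667, 182.58333333333334))
[[265.2268 161.8321]] [[266.1554 180.898 ]] (array([266.9167, 162.5833]), (265.9166666666667, 182.58333333333334))
[[264.1066 161.2504]] [[265.0545 180.2859]] (array([266.9167, 162.5833]), (265.9166666666667, 182.58333333333334))
```

View pics/sc14d.png

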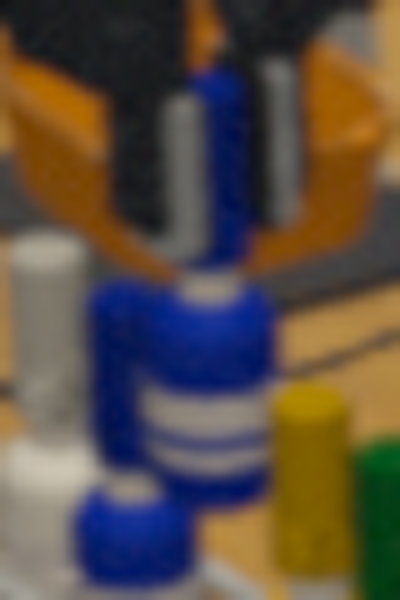

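Run:
```python
from h import *
from scipy.optimize import brentq
s=cam('scene')
def Y(col,z): return brentq(lambda y:proj(s,[.534,y,z])[0,0]-col,-.2,.3)
f=lambda u:215+(u+.5)/6-.5
g=lambda u:245+(u+.5)/10-.5
print('twin neck',Y(f(262),.06),'yellow',Y(f(371),.06),'held neck',Y(f(308),.1248),Y(g(212),.1248),'body',Y(g((135+275)/2),.10))
print('yellow cap',Y(f(368),.1),Y(g(311),.1),'white cap',Y(f(208),.1),'green',Y(f(415),.1),'twin body',Y(g(137),.045),Y(f(262),.045))
```

```text
twin neck 0.10216821768401319 yellow 0.03461275784537092 held neck 0.06817651745744677 0.06878118342218394 body 0.07323380190120417
yellow cap 0.03406464008798216 0.03500608717760504 white cap 0.13328947045678113 green 0.006837332098261515 twin body 0.10350117512042811 0.10350117512042811
```

Emit:
move_arm(
  commands=[
    {"claw": -1,"travel": [0.05,0,1],"turn": 0},
    {"claw": -1,"travel": [0,0,1.2],"turn": 0},
    {"claw": -1,"travel": [0,0,1.2],"turn": 0},
    {"claw": -1,"travel": [0,0,1],"turn": 0},
    {"claw": -1,"travel": [0,0,0],"turn": 0},
  ],
)

```text
time: 15.17
ee_pos: [0.5345, 0.0689, 0.2612]
tcp_rot: [-179.8, 0.0, 90.4]
wrist_force: [-0.2, 0.4, -0.7]
opening: 0.0165
```

Run:
```python
from workcell import status, viewer, bot
from h import *
cv2.imwrite("pics/w15.png",viewer.camera('wrist'));cv2.imwrite("pics/sc15.png",viewer.camera('scene'))
o=status.get_obs();print(o['ee_pos'],o['tcp_rot'],o['wrist_force'],o['torque'])
crop('pics/sc15.png','pics/sc15c.png',215,150,130,100,6)
```

```text
[0.53487571 0.06901303 0.26338654] [-1.79931693e+02  7.11077661e-03  9.04360530e+01] [ 0.09680576  0.39741346 -0.43979012] [-0.09756046  0.00690201  0.01710539]
```

View pics/w15.png

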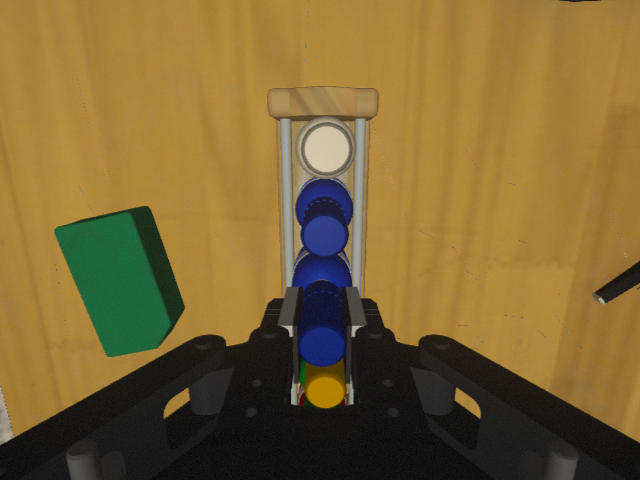

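View pics/sc15c.png

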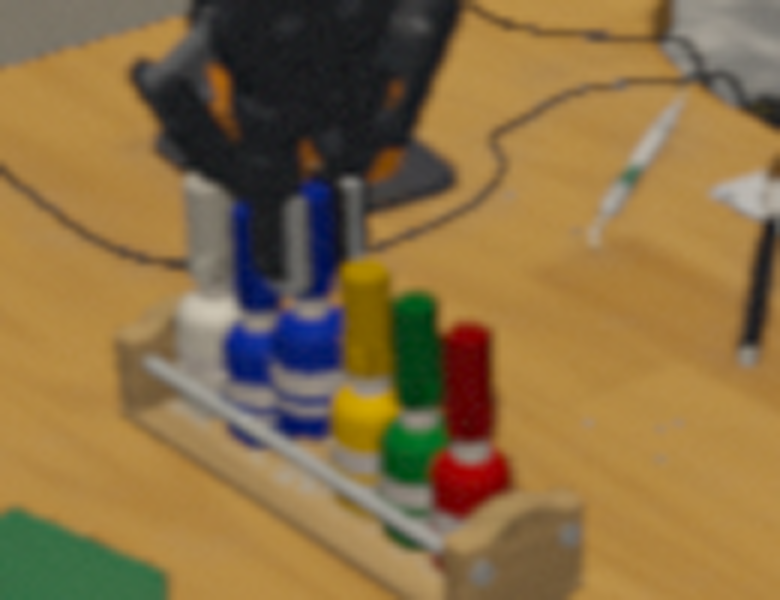

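Emit:
move_arm(
  commands=[
    {"claw": -1,"travel": [0,0,0.8],"turn": 0},
    {"claw": -1,"travel": [0,0,0.8],"turn": 0},
    {"claw": -1,"travel": [0,0,0],"turn": 0},
    {"claw": -1,"travel": [0,0,0],"turn": 0},
  ],
)

```text
time: 15.6
ee_pos: [0.5349, 0.069, 0.2473]
tcp_rot: [-179.9, 0.0, 90.4]
wrist_force: [0.4, -0.3, 0.4]
opening: 0.0163
```

Emit:
move_arm(
  commands=[
    {"claw": -1,"travel": [0,0,0.15],"turn": 0},
    {"claw": -1,"travel": [0,0,0],"turn": 0},
  ],
)

```text
time: 15.77
ee_pos: [0.5351, 0.069, 0.2465]
tcp_rot: [180.0, -0.0, 90.4]
wrist_force: [-0.2, -0.4, -0.3]
opening: 0.0163
```

Emit:
move_arm(
  commands=[
    {"claw": -1,"travel": [0,0,0.15],"turn": 0},
    {"claw": -1,"travel": [0,0,0],"turn": 0},
    {"claw": -1,"travel": [0,0,0],"turn": 0},
  ],
)

```text
time: 16.02
ee_pos: [0.535, 0.069, 0.245]
tcp_rot: [180.0, -0.0, 90.4]
wrist_force: [-0.5, 0.0, 0.7]
opening: 0.0163
```

Emit:
move_arm(
  commands=[
    {"claw": -1,"travel": [0,0,0.1],"turn": 0},
    {"claw": -1,"travel": [0,0,0],"turn": 0},
    {"claw": -1,"travel": [0,0,0],"turn": 0},
  ],
)

```text
time: 16.27
ee_pos: [0.535, 0.069, 0.2439]
tcp_rot: [-180.0, 0.0, 90.4]
wrist_force: [0.2, 0.0, -1.1]
opening: 0.0163
```

Emit:
move_arm(
  commands=[
    {"claw": -1,"travel": [0,0,0.1],"turn": 0},
    {"claw": -1,"travel": [0,0,0],"turn": 0},
    {"claw": -1,"travel": [0,0,0],"turn": 0},
  ],
)

```text
time: 16.52
ee_pos: [0.5351, 0.069, 0.2432]
tcp_rot: [180.0, -0.0, 90.4]
wrist_force: [-0.8, -0.9, 2.3]
opening: 0.0162
```

Emit:
move_arm(
  commands=[
    {"claw": -1,"travel": [0,0,0.05],"turn": 0},
    {"claw": -1,"travel": [0,0,0],"turn": 0},
    {"claw": -1,"travel": [0,0,0],"turn": 0},
  ],
)

```text
time: 16.77
ee_pos: [0.5351, 0.069, 0.2432]
tcp_rot: [179.9, -0.0, 90.4]
wrist_force: [-0.7, -0.8, 6.1]
opening: 0.016
```

On the floor at the expected height. Release gently, then rise.

Emit:
move_arm(
  commands=[
    {"claw": -0.3,"travel": [0,0,0],"turn": 0},
    {"claw": 0.2,"travel": [0,0,0],"turn": 0},
    {"claw": 0.6,"travel": [0,0,0],"turn": 0},
    {"claw": 0.6,"travel": [0,0,0],"turn": 0},
    {"claw": 0.6,"travel": [0,0,0],"turn": 0},
  ],
)

```text
time: 17.18
ee_pos: [0.535, 0.069, 0.2422]
tcp_rot: [-180.0, 0.0, 90.4]
wrist_force: [0.4, -0.2, 0.2]
opening: 0.0682
```

Emit:
move_arm(
  commands=[
    {"claw": 0.6,"travel": [0,0,-1],"turn": 0},
    {"claw": 0.6,"travel": [0,0,-2.5],"turn": 0},
    {"claw": 0.6,"travel": [0,0,-3],"turn": 0},
    {"claw": 0.6,"travel": [0,0,-3],"turn": 0},
    {"claw": 0.6,"travel": [0,0,-3],"turn": 0},
  ],
)

```text
time: 17.6
ee_pos: [0.5347, 0.069, 0.3696]
tcp_rot: [180.0, -0.0, 90.4]
wrist_force: [-0.1, 0.7, 0.1]
opening: 0.0681
```

Run:
```python
from workcell import status, viewer, bot
from h import *
for n in ('wrist','scene','side'): cv2.imwrite(f"pics/{n}16.png",viewer.camera(n))
o=status.get_obs();print(o['time'],o['ee_pos'],o['wrist_force'])
crop('pics/scene16.png','pics/scene16c.png',215,150,130,100,6)
crop('pics/side16.png','pics/side16c.png',270,230,110,110,5)
```

```text
17.75 [0.53533816 0.06903704 0.37077828] [-0.29188164 -0.52209198  0.01823832]
```

View pics/wrist16.png

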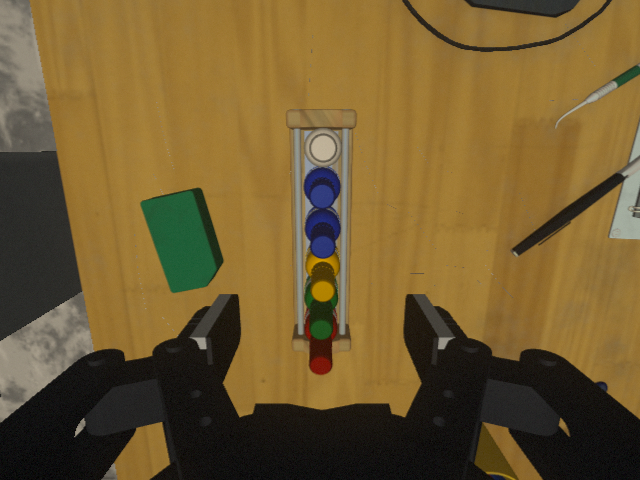

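View pics/scene16c.png

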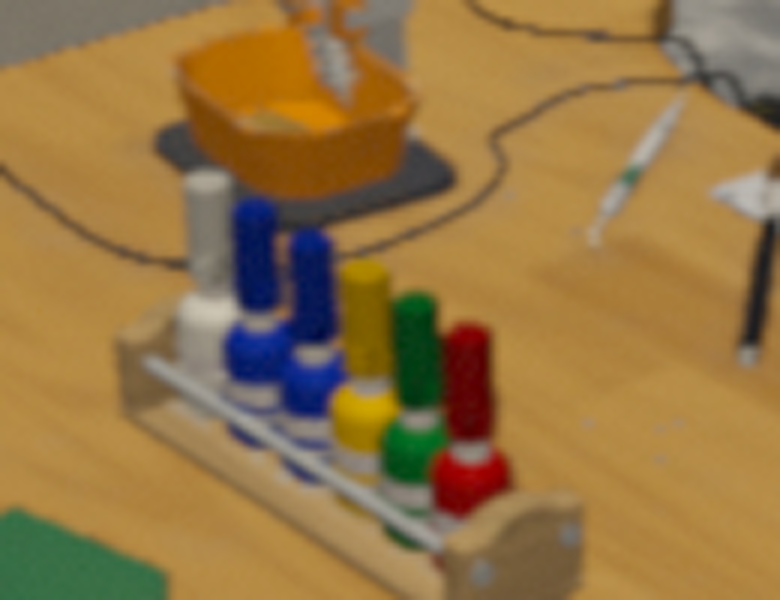

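View pics/side16.png

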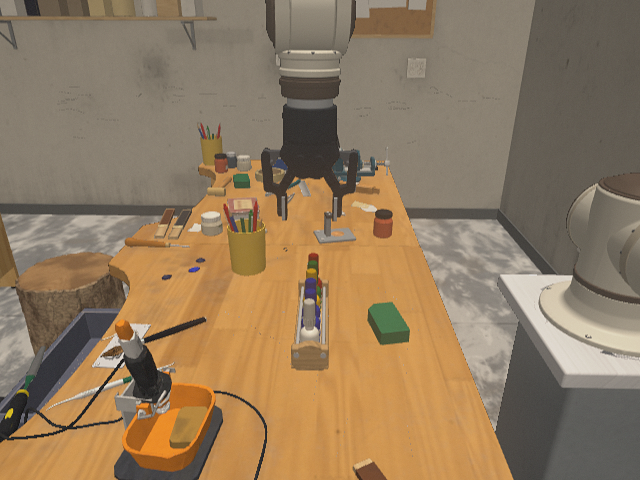

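The wrist and scene views show six upright bottles in the rack, with the caps evenly spaced and the two blues adjacent at wrist pixels (322,195) and (322,246). In the side view, the jar (383,223), pot and wax block are where they started.

```bash
python3 -c "
from workcell import bot,status
print(bot.job_done(), status.get_obs()['time'])"
```

```text
the job is handed in; nothing more can be done
the job is handed in; nothing more can be done
```

The blue bottle is out of the clip and standing in the rack directly next to the other blue one, and the job is handed in after about 18 s of the 72 s allowed.

- **Making room:** I gripped the blue twin by its cap across the row and slid it, with the white bottle, against one cheek. I then slid the yellow bottle, with green and red, against the other cheek. None of them was lifted.
- **Moving the bottle:** I pulled it about 40 mm level out of the clip's open side, lifted it clear, and lowered it into the gap between the twin and the yellow bottle. Contact with the floor came at the expected height, with about 6 N. I then opened the gripper and raised it clear.

**Last checks:** The final wrist, scene and side pictures show all six bottles upright, in the order white, blue, blue, yellow, green, red. The orange jar, pen pot and wax block look unmoved, and the wrist force read about zero after release. No reading I took came near the force limits; the largest was about 7 N.

**Disagreement between checks:** The camera estimates of the gap's centre differed by 2–3 mm from the position I worked out from the gripper. That was within the roughly 4 mm of clearance on each side, and the bottle went in without touching its neighbours.

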